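Draw the brass bar from its storage tube and lay it in the bar rest

ROBOT

A 6-joint arm with a two-finger parallel gripper is mounted at the origin on the work surface. World frame = base frame: x ahead of the robot, y to its left, z up, the work surface at z = 0. Lengths are in m, angles in rad, forces in N, time in s.
With the tool pointing down it reaches from about 0.35 to 0.8 m from the base axis. Payload 7.3 kg.
Tool frame: the origin (TCP) lies between the finger pads; the fingertips stand 25 mm ahead of it and the grasp point (between the pads) lies 6 mm ahead of it (r.tip_extent is the distance from the TCP to the fingertips, in m); z points along the fingers, y is the line along which they close (so a half turn about z gives the same grasp; the last joint's range is limited). The gripper opens to 85 mm and grips with 20 to 120 N. Pads are 22 mm wide; open, the fingers measure 114 mm over their backs; the gripper's body (76 mm by 85 mm) begins 54 mm behind the grasp point. The pads swing forward as they close: fully open they stand 13 mm farther back than shut.
Start: joints at [-1.486, 0.342, 1.524, -0, 1.275, -0.146], TCP at [0.12, -0.511, 0.233] pointing down, gripper open.
Joint ranges: [-2.53, 2.53], [-0.77, 2.02], [0.04, 2.7], [-1, 4.14], [0.28, 2.66], [-3.11, 3.11]. Speed limits (rad/s): [2.57, 2.57, 3.14, 3.14, 3.14, 3.14].

INTERFACE

Orientations are given as a unit quaternion [x, y, z, w].
In Python, from workcell import r, command_gripper, optics gives the robot as it stands. The module is installed in compiled form; this text tells all that it offers. Calls block until the motion is done:
- r.reach(position, orientation): joint-space move of the TCP to a pose.
- r.move_straight(position, orientation=None, speed=0.15, max_force=None): straight line of the TCP; orientation=None keeps the orientation; speed is the mean speed in m/s. With max_force (N) it stops when the force on the tool has changed by that much, and returns True; else False.
- r.movej(angles): joint-space move.
- command_gripper(opening, force=None): finger opening in m; force is the grip in N (None keeps the last); returns when the fingers have stopped.
- r.hold(seconds).
- r.solve_ik(position, orientation): joint angles nearest the present ones, or None.
- r.read_state(): the state.
- optics.get_image(name): name is "side" or "top" or "wrist"; returns (picture, depth): 480x640x3 uint8, red, green, blue; 480x640 float32, m along the optical axis (not along the pixel's ray), 0 where there is no reading.
- optics.camera_model(name): a dict with "K" (3x3 intrinsics, pixels), "R" (3x3) and "t" (3): a world point X has camera coordinates R X + t; the wrist camera has in their place "tool_from_camera" (4x4, takes a point from camera to tool coordinates, whose origin is the TCP and whose axes are the flange's). Camera axes: x right, y down, z forward; pixel columns grow to the right and rows downward; lengths in m; the calibration is good to about 2 mm. The wrist camera is an equidistant fisheye: a pixel r from the principal point sees the ray r / f radians off the axis. A picture is of the moment at which its call begins: read the wrist's pose just before it. camera_model takes no time and is no camera call.
A pose or a line that the arm cannot do raises r.PlanningError and nothing moves.
- r.finish_job(): hands the job in; it is judged then, once.
The state is a dict: "time_s": time; "joint_positions": joint angles; "dq": joint speeds; "tau": joint torques, N m; "eef_pos": TCP position; "eef_rot": TCP orientation; "contact_force": force on the tool from outside, world axes, zero at the start; "torque": the same for the moment, N m; "grip_width": finger opening in m; "grip_force": force on a finger pad.
Only numpy, scipy, OpenCV 4.12 (cv2) and the standard library are available. Lean on these libraries where they do the work, as an engineer would, in place of code of your own. Each camera call takes 0.05 s, during which the arm holds its last target. There are 200 camera calls.

TASK

Draw the brass bar straight out of its horizontal storage tube and set it down gently, without dropping it, in both notches of the blue bar rest, roughly centred, ready for sawing. Leave the dark steel bar as it is in its own tube.

Things in the scene. Friction and masses are not known exactly. Their poses are not given: they have to be found in the camera images.
- brass_bar: yellow round brass bar, 12 mm diameter, 220 mm long, about 0.21 kg, loose, both ends alike. Origin at its middle, on the axis; y axis along the bar. At the start it lies in one of the rack's two tubes (either one), 78 to 100 mm sticking out of the mouth with its -y end outwards, axis level at about z = 0.067. It slides freely in the tube.
- steel_bar: the dark steel bar: dark grey round bar of the same size and mass, lying in the same way in the other tube. Same origin and axes. To be left there.
- rack: tube rack, fixed: wooden base 150 x 150 mm carrying two parallel level grey tubes. Origin: centre of the base's underside, on the bench. Tubes along its y axis at x = -45 and +45 mm, axes 70 mm above the bench, outer diameter 27, bore 19, length 150 mm; open mouths at y = -75, closed ends at y = +75 mm. The bars stick out towards its -y, over the bare green bench mat.
- rest: bar rest, fixed: blue base 190 x 70 x 12 mm; origin: centre of its underside, on the bench. At x = -70 and +70 mm blocks 16 mm thick carry orange V notches (90 degrees, 45 mm wide at the top, bottom 40 and top 63 mm above the bench, nothing higher). A bar lies along its x axis, either way round; seated, its axis is 48 mm above the bench. Between the blocks is only the base.
There are look-alikes about, which are no part of the job. Several things have the shape of the brass_bar; the one meant has the colours described above.

How it is judged:
By the outcome, as a careful person would: the job done as asked, in the order asked, and still so for the second after the job is handed in, with the robot touching nothing.
It also fails if it takes over 42 s, if anything falls off the work surface, if the arm or the gripper's body presses on something with over 40 N, if the wrist force passes 120 N, or if a joint passes its speed limit or range.

## Working session

There is one attempt and no reset: what is moved stays moved. The work goes in short steps, each a Python script; the robot and the scene stay as the last script left them, time stands still between calls to the robot, and variables do not carry over. Pictures are saved under pics/ and viewed, at most 10 in all, crops included, and the job is handed in when it is done.

```bash
mkdir -p pics; python3 - <<'E'
from workcell import r, optics
import cv2,numpy as np
for n in("top","side"):
    p,d=optics.get_image(n); np.savez(f"{n}.npz",p=p,d=d,**optics.camera_model(n)); cv2.imwrite(f"pics/{n}.png",p[:,:,::-1])
s=r.read_state(); print(s["time_s"],s["eef_rot"],r.tip_extent); print(optics.camera_model("wrist")["tool_from_camera"])
E
```

```text
0.1 [ 9.93350412e-01  1.15128206e-01  1.58074351e-05 -6.74735584e-04] 0.025
[[-4.86185262e-05 -9.50823817e-01 -3.09732251e-01  7.99577074e-02]
 [ 9.99999434e-01 -3.75317608e-04  9.95189947e-04 -1.03283521e-04]
 [-1.06249827e-03 -3.09732027e-01  9.50823297e-01 -1.40122219e-01]
 [ 0.00000000e+00  0.00000000e+00  0.00000000e+00  1.00000000e+00]]
```

View pics/top.png

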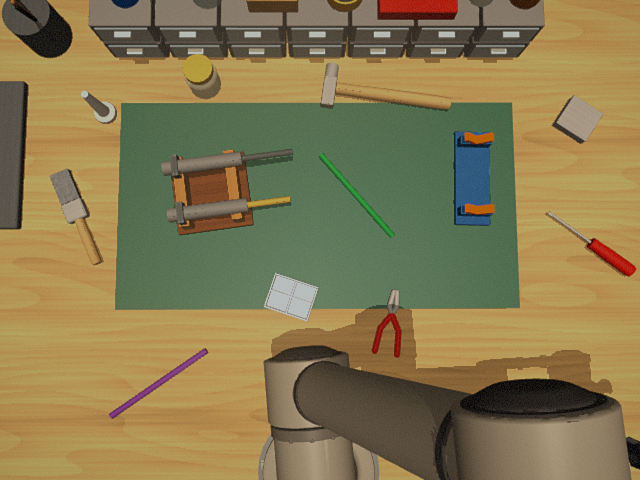

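View pics/side.png

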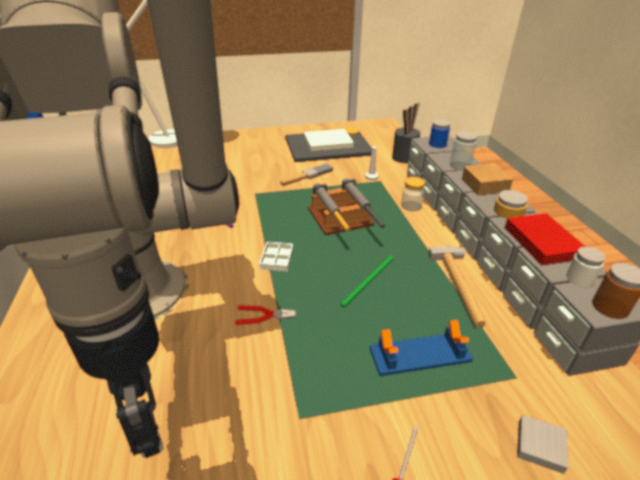

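Top view, things that could be taken for the brass bar: the yellow bar in the lower tube (tip at 290,200), the dark bar in the upper tube (292,154), a green rod (356,195) and a purple rod (158,383). I choose the yellow one. The rest is the blue thing at (473,178), with notches near (478,139) and (478,210).

```bash
python3 - <<'E'
import numpy as np,cv2
z=np.load("top.npz");p,d,K,R,t=[z[k] for k in("p","d","K","R","t")]
c=cv2.resize(p[135:245,155:315],None,fx=5,fy=5,interpolation=cv2.INTER_CUBIC);cv2.imwrite("pics/c1.png",c[:,:,::-1])
v,u=np.mgrid[:480,:640]; X=(np.stack([(u-K[0,2])/K[0,0]*d,(v-K[1,2])/K[1,1]*d,d],-1)-t)@R
hsv=cv2.cvtColor(p,cv2.COLOR_RGB2HSV).astype(int);H,S,V=hsv[...,0],hsv[...,1],hsv[...,2]
def fit(n,m):
    q=X[m]; c=q[:,:2].mean(0); w=np.linalg.svd(q[:,:2]-c,full_matrices=False)[2][0]; s=(q[:,:2]-c)@w
    print(n,m.sum(),c.round(4),w.round(4),"yaw",np.degrees(np.arctan2(w[1],w[0])).round(2),"ends",(c+w*s.min()).round(4),(c+w*s.max()).round(4),"z",np.percentile(q[:,2],[5,50,95]).round(4))
box=lambda a,b,c,e:(u>=a)&(u<b)&(v>=c)&(v<e)
fit("brass",box(246,300,185,220)&(H>18)&(H<32)&(S>120)&(V>70)&(X[...,2]>.05))
fit("tubeB",box(160,248,190,225)&(S<80)&(X[...,2]>.074))
fit("tubeS",box(160,244,145,180)&(S<80)&(X[...,2]>.074))
fit("steel",box(246,300,140,170)&(X[...,2]>.055))
fit("rest base",box(440,505,120,235)&(H>100)&(H<125)&(S>100)&(X[...,2]<.03))
o=(H<16)&(S>150)&(X[...,2]>.035)
fit("notch1",box(450,505,120,160)&o);fit("notch2",box(450,505,190,225)&o)
E
```

```text
brass 240 [0.5114 0.0945] [-0.1342  0.991 ] yaw 97.71 ends [0.5169 0.0542] [0.5061 0.1342] z [0.0679 0.0718 0.0749]
tubeB 1109 [0.4931 0.2088] [0.018  0.9998] yaw 88.97 ends [0.4894 0.0033] [0.4944 0.2823] z [0.0761 0.0821 0.0882]
tubeS 1119 [0.5816 0.2212] [0.0606 0.9982] yaw 86.53 ends [ 0.5677 -0.0083] [0.586  0.2946] z [0.0758 0.082  0.0884]
steel 299 [0.5943 0.0913] [0.929 0.37 ] yaw 21.72 ends [ 0.3355 -0.0118] [0.6158 0.0998] z [0.0672 0.0717 0.0759]
rest base 2565 [ 0.5652 -0.3067] [-0.9998  0.0184] yaw 178.95 ends [ 0.6641 -0.3085] [ 0.4746 -0.305 ] z [0.0083 0.0118 0.0168]
notch1 196 [ 0.637  -0.3102] [-0.6075  0.7943] yaw 127.41 ends [ 0.6543 -0.3327] [0.3704 0.0384] z [0.0395 0.0532 0.0627]
notch2 181 [ 0.4989 -0.3086] [-0.0337 -0.9994] yaw -91.93 ends [ 0.4999 -0.2793] [ 0.4981 -0.3337] z [0.0409 0.0543 0.0626]
```

View pics/c1.png

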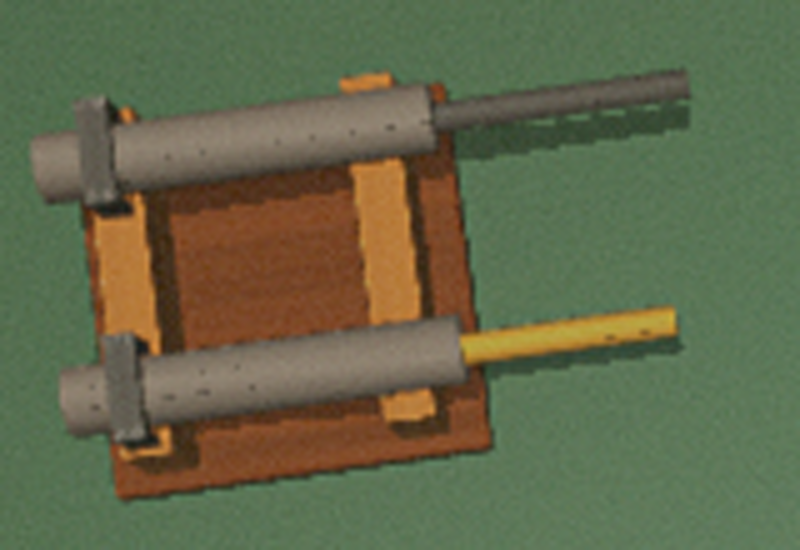

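The crop shows the yellow brass bar in the lower tube, mouth at about crop x=462 and tip at x=677, and the dark steel bar in the upper one. The measured heights (0.067–0.072) and the 80 mm stick-out match the description. Next I hover over it and refine with the wrist camera.

```bash
cat > h.py <<'E'
from workcell import r, command_gripper, optics
import numpy as np,cv2
from scipy.spatial.transform import Rotation as Ro
def down(yaw): return (Ro.from_euler('z',yaw)*Ro.from_euler('x',np.pi)).as_quat()
def wrist(name):
    s=r.read_state();p,d=optics.get_image("wrist");m=optics.camera_model("wrist");K=m["K"];T=m["tool_from_camera"]
    v,u=np.mgrid[:480,:640];x=(u-K[0,2])/K[0,0];y=(v-K[1,2])/K[1,1];a=np.hypot(x,y)+1e-9
    k=np.tan(np.minimum(a,1.5))/a*d
    C=np.stack([x*k,y*k,d],-1)@T[:3,:3].T+T[:3,3]
    X=C@Ro.from_quat(s["eef_rot"]).as_matrix().T+s["eef_pos"]; X[d<=0]=np.nan
    cv2.imwrite(f"pics/{name}.png",p[:,:,::-1]); return p,X
def fit(n,X,m):
    q=X[m&np.isfinite(X[...,0])]
    for _ in range(4):
        c=q.mean(0)[:2];w=np.linalg.svd(q[:,:2]-c,full_matrices=False)[2][0];w*=np.sign(w[np.argmax(abs(w))])
        e=(q[:,:2]-c)@[-w[1],w[0]];q=q[abs(e)<3*1.4826*np.median(abs(e))+1e-4]
    s=(q[:,:2]-c)@w;a,b=np.percentile(s,[.5,99.5])
    print(n,len(q),c.round(4),"yaw",np.degrees(np.arctan2(w[1],w[0])).round(2),"ends",(c+w*a).round(4),(c+w*b).round(4),"z",np.percentile(q[:,2],[5,50,98]).round(4));return c,w
E
python3 - <<'E'
from h import *
r.reach([.511,.09,.23],down(np.radians(97)))
p,X=wrist("w1"); np.savez("w1.npz",p=p,X=X)
hsv=cv2.cvtColor(p,cv2.COLOR_RGB2HSV).astype(int);H,S,V=[hsv[...,i] for i in range(3)];Z=X[...,2]
near=(Z>.05)&(Z<.1)&(abs(X[...,0]-.505)<.035)
fit("brass",X,near&(X[...,1]<.14)&(X[...,1]>.04)&(H>16)&(H<34)&(S>110))
fit("tube",X,near&(X[...,1]>.11)&(X[...,1]<.3)&(S<80)&(Z>.07))
s=r.read_state();print(s["time_s"],s["joint_positions"],s["eef_pos"])
E
```

```text
brass 1259 [0.5132 0.0924] yaw 97.93 ends [0.5186 0.0533] [0.5078 0.1312] z [0.068  0.0716 0.0738]
tube 5762 [0.4981 0.2023] yaw 97.84 ends [0.5076 0.1333] [0.4893 0.2666] z [0.0756 0.0816 0.0873]
2.6917 [ 2.51299756e-02  3.33583283e-01  1.54612816e+00 -1.94555149e-04
  1.26185890e+00 -9.56532493e-02] [0.5111662  0.08921468 0.22998893]
```

View pics/w1.png

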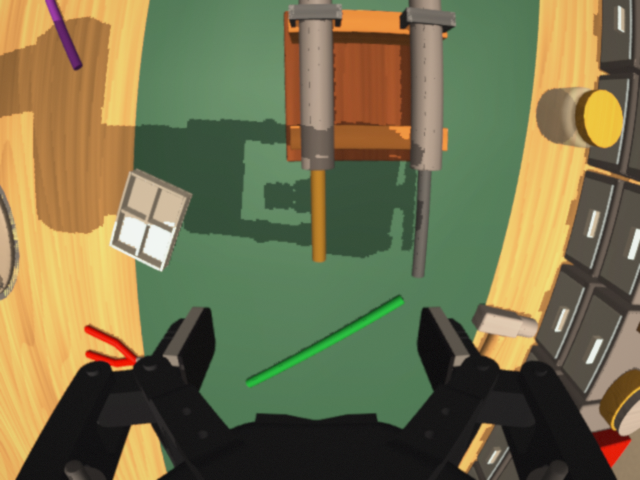

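The wrist view shows the brass bar from (318,170) at the mouth to (318,262) at the tip, and the fits agree with the top camera to within 2 mm. I'll grip it, pull 20 mm, regrip nearer the middle, and draw it out.

```bash
python3 - <<'E'
from h import *
w=np.array([np.cos(np.radians(97.9)),np.sin(np.radians(97.9))]);g=np.array([.5132,.0924])+w*.022;q=down(np.radians(97.9))
P=lambda s,z:[*(g+w*s),z]
def st(n):
    s=r.read_state();print(n,round(s["time_s"],2),s["eef_pos"].round(4),s["contact_force"].round(1),s["torque"].round(2),round(s["grip_width"],4),round(s["grip_force"],1))
command_gripper(.05,40)
r.reach(P(0,.14),q)
print(r.move_straight(P(0,.073),speed=.12,max_force=15));st("down")
command_gripper(0,40);st("grip")
print(r.move_straight(P(-.02,.073),speed=.08,max_force=25));st("pull")
command_gripper(.03)
print(r.move_straight(P(0,.073),speed=.1,max_force=15))
command_gripper(0,80);st("regrip")
r.move_straight(P(0,.0755),speed=.03,max_force=15);st("lift")
p,X=wrist("w2")
E
```

```text
False
down 4.3 [0.5112 0.1141 0.0742] [-0.8 -0.7  0.5] [-0.03 -0.01 -0.04] 0.0503 0.0
grip 4.83 [0.5109 0.1142 0.0739] [-0.9 -0.8  5.9] [-0.1   0.04 -0.  ] 0.0001 2.6
False
pull 5.23 [0.5132 0.0933 0.073 ] [ 1.6 -2.2  2.6] [-0.4  -0.03 -0.01] -0.0 1.5
False
regrip 6.38 [0.5111 0.1138 0.0739] [0.7 0.  5.9] [-0.    0.03 -0.03] 0.0003 2.7
lift 6.63 [0.5102 0.114  0.0756] [-0.8 -0.1 -0.2] [-0.02 -0.02 -0.06] 0.0001 0.0
```

View pics/w2.png

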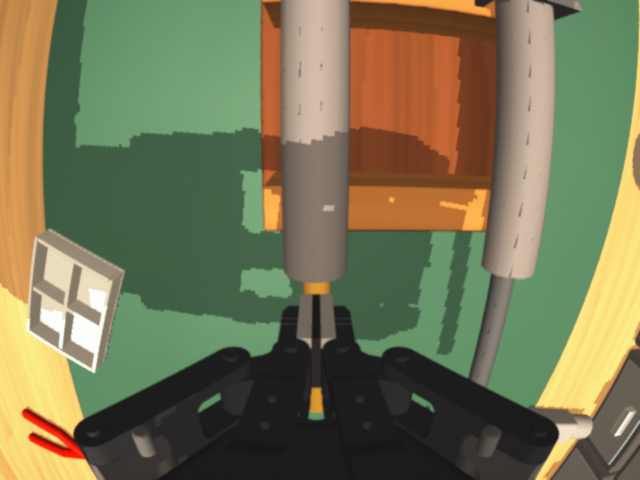

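The fingers have closed fully (width 0) instead of on the bar, so I'll look more closely with the side camera and an enlarged wrist crop.

```bash
python3 - <<'E'
from h import *
p,d=optics.get_image("side")
a=cv2.resize(p[140:270,260:420],None,fx=4,fy=4,interpolation=cv2.INTER_CUBIC)
b=cv2.resize(cv2.imread("pics/w2.png")[230:430,240:400,::-1],(416,520),interpolation=cv2.INTER_CUBIC)
im=cv2.resize(np.hstack([a,b]),(800,394));cv2.imwrite("pics/c2.png",im[:,:,::-1])
p,X=wrist("w3")
hsv=cv2.cvtColor(p,cv2.COLOR_RGB2HSV).astype(int);H,S,V=[hsv[...,i] for i in range(3)]
for a,b in((283,293),(388,412)):
  m=(H>14)&(H<34)&(S>110);m[:a]=0;m[b:]=0;m[:,:300]=0;m[:,332:]=0
  print(m.sum(),np.nanmedian(X[m],0).round(4),np.nanpercentile(X[m][:,2],[5,95]).round(4))
E
```

```text
279 [0.509  0.1252 0.0716] [0.0678 0.0814]
326 [0.5169 0.0635 0.0724] [0.0712 0.121 ]
```

View pics/c2.png

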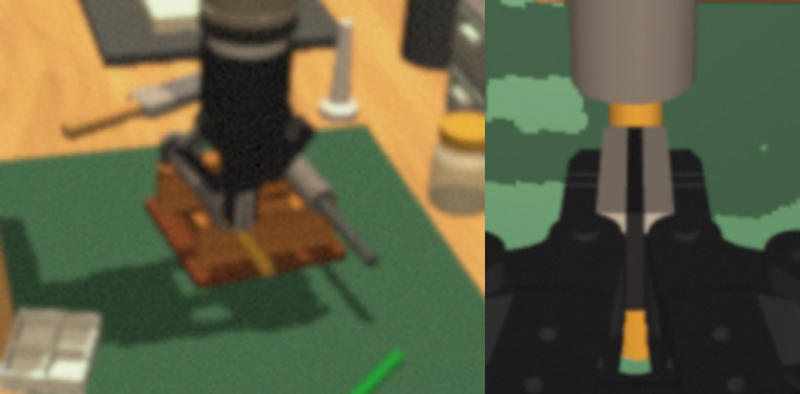

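```bash
python3 - <<'E'
from h import *
p,X=wrist("w4");m=optics.camera_model("wrist");print(m["K"][0],m["K"][1])
for v in range(284,350,6): print(v,[tuple((X[v,u]*1000).round().tolist()) for u in(306,316,326)])
s=r.read_state();print(s["grip_width"],s["eef_pos"],s["eef_rot"],s["time_s"])
T=m["tool_from_camera"]
for zz in(0,.006,.025):
    c=T[:3,:3].T@(np.array([.011,0,zz])-T[:3,3]);th=np.arctan2(np.hypot(c[0],c[1]),c[2]);print(zz,m["K"][1][2]+m["K"][1][1]*th*c[1]/np.hypot(c[0],c[1]))
E
```

```text
[371.64829954   0.         315.80431574] [  0.         371.64829954 240.25441578]
284 [(505.0, 126.0, 71.0), (509.0, 127.0, 72.0), (513.0, 127.0, 71.0)]
290 [(505.0, 123.0, 71.0), (509.0, 125.0, 73.0), (513.0, 124.0, 71.0)]
296 [(505.0, 124.0, 78.0), (509.0, 125.0, 79.0), (513.0, 125.0, 78.0)]
302 [(505.0, 125.0, 85.0), (509.0, 125.0, 84.0), (513.0, 126.0, 85.0)]
308 [(505.0, 125.0, 89.0), (509.0, 125.0, 90.0), (513.0, 125.0, 89.0)]
314 [(505.0, 124.0, 94.0), (509.0, 125.0, 94.0), (513.0, 125.0, 94.0)]
320 [(505.0, 124.0, 98.0), (509.0, 125.0, 99.0), (513.0, 126.0, 99.0)]
326 [(506.0, 124.0, 102.0), (509.0, 124.0, 101.0), (512.0, 126.0, 103.0)]
332 [(506.0, 125.0, 107.0), (509.0, 126.0, 107.0), (512.0, 126.0, 107.0)]
338 [(506.0, 125.0, 110.0), (509.0, 125.0, 111.0), (512.0, 126.0, 110.0)]
344 [(506.0, 126.0, 116.0), (509.0, 122.0, 109.0), (512.0, 127.0, 116.0)]
5.782176496765049e-05 [0.51001929 0.11413606 0.07530537] [ 6.56733866e-01  7.54122387e-01 -1.64161856e-04 -1.63315744e-04] 6.8333
0 292.1700085727365
0.006 286.0853463208327
0.025 269.2661784954349
```

The depth image shows the closed fingertips standing on top of the bar. Finger faces are visible only down to z≈0.074 while TCP z is 0.0753, so the real tips are only about 1–2 mm ahead of the reported TCP, not 25. I'll go by that evidence: back off, re-measure the bar, then grasp about 23 mm lower with a force guard.

```bash
python3 - <<'E'
from h import *
q=down(np.radians(97.9))
def st(n):
    s=r.read_state();print(n,round(s["time_s"],2),s["eef_pos"].round(4),s["contact_force"].round(1),s["torque"].round(2),round(s["grip_width"],4),round(s["grip_force"],1))
g=np.array([.5102,.1142])
r.move_straight([*g,.15],q,speed=.2); command_gripper(.05,40)
p,X=wrist("w5");hsv=cv2.cvtColor(p,cv2.COLOR_RGB2HSV).astype(int);H,S,V=[hsv[...,i] for i in range(3)];Z=X[...,2]
near=(Z>.05)&(Z<.1)&(abs(X[...,0]-.505)<.035)
c,w=fit("brass",X,near&(X[...,1]<.14)&(X[...,1]>.02)&(H>14)&(H<34)&(S>110))
g=c+w*(.114-c[1])/w[1]; print(g)
assert abs(g[0]-.5102)<.006
print(r.move_straight([*g,.051],q,speed=.12,max_force=12));st("down")
command_gripper(0,40);st("grip")
E
```

```text
brass 1911 [0.5139 0.0939] yaw 98.63 ends [0.52   0.0534] [0.5085 0.1294] z [0.0679 0.0716 0.0735]
[0.51082512 0.114     ]
False
down 8.92 [0.5114 0.114  0.0516] [-0.3  0.3  0.3] [-0.01 -0.02  0.01] 0.0502 0.0
grip 9.36 [0.511  0.114  0.0514] [-0.4 -0.2  3.4] [-0.    0.09  0.04] 0.0106 38.9
```

Gripped now (10.6 mm at 39 N). Pulling 20 mm, regripping, then drawing it out.

```bash
python3 - <<'E'
from h import *
a=np.radians(97.9);w=np.array([np.cos(a),np.sin(a)]);g=np.array([.5109,.114]);q=down(a)
P=lambda s,z:[*(g+w*s),z]
def st(n):
    s=r.read_state();print(n,round(s["time_s"],2),s["eef_pos"].round(4),s["contact_force"].round(1),s["torque"].round(2),round(s["grip_width"],4),round(s["grip_force"],1))
print(r.move_straight(P(-.02,.0515),q,speed=.08,max_force=25));st("pull")
command_gripper(.03)
print(r.move_straight(P(0,.0515),q,speed=.1,max_force=15))
command_gripper(0,90);st("regrip")
r.move_straight(P(0,.0535),q,speed=.03,max_force=15);st("lift")
print(r.move_straight(P(-.10,.0535),q,speed=.12,max_force=25));st("out1")
print(r.move_straight(P(-.165,.0535),q,speed=.12,max_force=25));st("out2")
r.move_straight(P(-.165,.14),q,speed=.2);st("up")
p,X=wrist("w6")
t,d=optics.get_image("top")
cv2.imwrite("pics/c3.png",np.hstack([cv2.resize(p,(400,300)),t[100:400,120:520]])[:,:,::-1])
E
```

```text
False
pull 9.76 [0.5138 0.0932 0.0514] [ 0.3 -1.9  1. ] [-0.27 -0.01  0.02] 0.0103 38.9
False
regrip 10.76 [0.5109 0.1138 0.0516] [-0.4 -0.1  1.7] [0.09 0.11 0.06] 0.009 87.8
lift 11.01 [0.5109 0.1139 0.0534] [-0.3  0.1 -2.2] [-0.07 -0.   -0.05] 0.0092 87.7
False
out1 11.99 [0.5244 0.0154 0.0534] [ 1.3  1.3 -1.9] [-0.11  0.03  0.01] 0.009 87.7
False
out2 12.68 [ 0.5333 -0.049   0.0534] [-0.8  0.5 -1.8] [-0.02  0.01 -0.05] 0.0089 87.7
up 13.27 [ 0.5329 -0.0488  0.1393] [ 0.2 -1.2 -2.8] [-0.05 -0.   -0.01] 0.0091 87.8
```

View pics/c3.png

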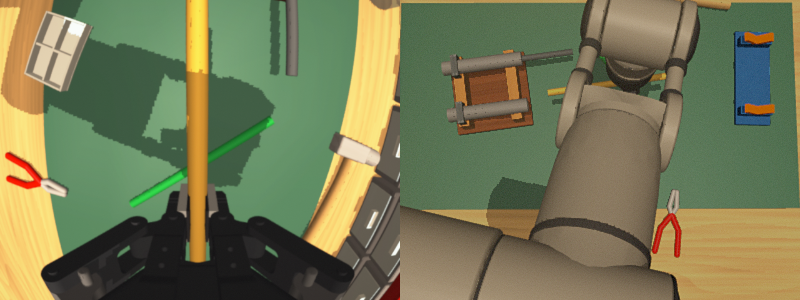

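The bar is held clear of the tube and looks level, and the steel bar is still in place. Next I go over the rest and measure the held bar and the notches together.

```bash
python3 - <<'E'
from h import *
r.reach([.539,-.308,.18],down(np.radians(-1)))
p,X=wrist("w7");t,d=optics.get_image("top");np.savez("w7.npz",p=p,X=X,t=t,d=d)
s=r.read_state();print(s["time_s"],s["eef_pos"],s["grip_width"],s["grip_force"])
hsv=cv2.cvtColor(p,cv2.COLOR_RGB2HSV).astype(int);H,S,V=[hsv[...,i] for i in range(3)];Z=X[...,2]
m=(Z>.15)&(Z<.25)&(abs(X[...,1]+.308)<.02)&(X[...,0]>.56)&(H>12)&(H<34)&(S>110)
fit("bar",X,m);q=X[m];print("slope,z@grasp(top)",np.polyfit(q[:,0]-.539,q[:,2],1))
rst=(abs(X[...,0]-.568)<.13)&(abs(X[...,1]+.308)<.06)
fit("base",X,rst&(Z<.03)&(H>100)&(H<125)&(S>100))
o=rst&(H<16)&(S>150)&(Z>.035)&(Z<.07)
for n,k in(("near",X[...,0]<.568),("far",X[...,0]>.568)):
    q=X[o&k]
    if len(q)>20:
        print(n,len(q),np.median(q,0).round(4),np.percentile(q,2,0).round(4),np.percentile(q,98,0).round(4))
z=np.load("top.npz");P,D,K,R,tt=[z[k] for k in("p","d","K","R","t")];v,u=np.mgrid[:480,:640]
X=(np.stack([(u-K[0,2])/K[0,0]*D,(v-K[1,2])/K[1,1]*D,D],-1)-tt)@R
hsv=cv2.cvtColor(P,cv2.COLOR_RGB2HSV).astype(int);H,S=hsv[...,0],hsv[...,1]
o=(abs(X[...,0]-.568)<.13)&(abs(X[...,1]+.308)<.05)&(H<16)&(S>150)&(X[...,2]>.037)
for k in(X[...,0]<.568,X[...,0]>.568):
    q=X[o&k];print("top",len(q),np.percentile(q,2,0).round(4),np.percentile(q,98,0).round(4))
cv2.imwrite("pics/c4.png",np.hstack([p,cv2.resize(t[100:260,400:530],(390,480))])[:,:,::-1][:, 230:1030])
E
```

```text
14.6667 [ 0.53915578 -0.30685675  0.17954244] 0.009114819348080961 87.74473071098328
bar 9992 [ 0.6122 -0.3084] yaw -1.05 ends [ 0.5607 -0.3075] [ 0.6601 -0.3093] z [0.1954 0.1984 0.2003]
slope,z@grasp(top) [-0.00358446  0.19842887]
base 7567 [ 0.5778 -0.3137] yaw -1.42 ends [ 0.5051 -0.3119] [ 0.6648 -0.3159] z [0.0103 0.0115 0.0208]
near 899 [ 0.5029 -0.3223  0.0576] [ 0.4936 -0.3369  0.0472] [ 0.5099 -0.2824  0.0624]
far 1008 [ 0.6407 -0.3257  0.0581] [ 0.6329 -0.3402  0.0488] [ 0.6486 -0.2856  0.0626]
top 178 [ 0.4912 -0.3333  0.0407] [ 0.5072 -0.2801  0.0639]
top 195 [ 0.6306 -0.3386  0.0384] [ 0.6471 -0.2847  0.0632]
```

View pics/c4.png

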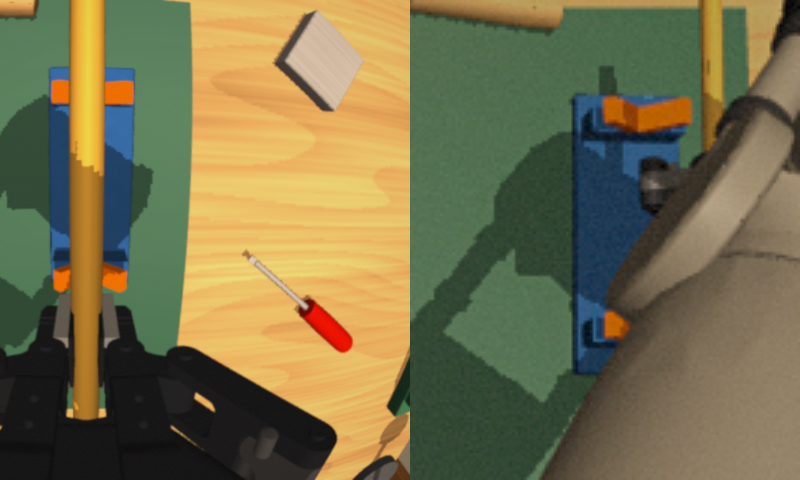

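Bar level (slope −0.004), axis 12.8 mm above the reported TCP; notches near (0.501,−0.308) and (0.639,−0.312), so the rest centre is about (0.570,−0.310), yaw −1.5°. In the picture the bar runs above both orange notches (rows 92 and 278). I'll check the far end from the saved top view, then lower.

```bash
python3 - <<'E'
from h import *
def st(n):
    s=r.read_state();print(n,round(s["time_s"],2),s["eef_pos"].round(4),s["contact_force"].round(1),round(s["grip_width"],4),round(s["grip_force"],1))
z=np.load("w7.npz");t,d=z["t"],z["d"];m=optics.camera_model("top");K=m["K"]
v,u=np.mgrid[:480,:640];X=(np.stack([(u-K[0,2])/K[0,0]*d,(v-K[1,2])/K[1,1]*d,d],-1)-m["t"])@m["R"]
b=(abs(X[...,2]-.195)<.02)&(abs(X[...,1]+.309)<.02)&(X[...,0]>.6)&(d>0)
end=np.percentile(X[b][:,0],99);off=end-.110-.5392;print(b.sum(),"far end",end,"centre offset",off)
if not .022<off<.036: off=.029
a=np.radians(-1.5);q=down(a);gx=.570-off;gy=-.3098+(.570-gx)*.0262-.0005
r.move_straight([gx,gy,.06],q,speed=.15);st("above")
r.move_straight([gx,gy,.041],q,speed=.06);r.hold(.2);st("pre")
print(r.move_straight([gx,gy,.033],q,speed=.012,max_force=5));st("touch")
p,X=wrist("w8")
hsv=cv2.cvtColor(p,cv2.COLOR_RGB2HSV).astype(int);H,S=hsv[...,0],hsv[...,1]
m=(X[...,2]>.04)&(X[...,2]<.065)&(abs(X[...,1]+.31)<.01)&(X[...,0]>.57)&(X[...,0]<.63)&(H>12)&(H<34)&(S>110)
fit("bar",X,m)
cv2.imwrite("pics/w8.png",p[:,:,::-1])
E
```

```text
318 far end 0.6743794248124663 centre offset 0.025179424812466267
above 15.62 [ 0.5455 -0.31    0.0611] [ 0.2  0.3 -2.7] 0.0088 87.8
pre 16.28 [ 0.545  -0.3098  0.0413] [-0.4 -0.  -2.2] 0.0093 87.8
True
touch 16.87 [ 0.5448 -0.31    0.0338] [ 0.4 -1.8  4. ] 0.0093 88.4
bar 5801 [ 0.6015 -0.3115] yaw -1.76 ends [ 0.5704 -0.3105] [ 0.6297 -0.3123] z [0.0506 0.0533 0.0551]
```

View pics/w8.png

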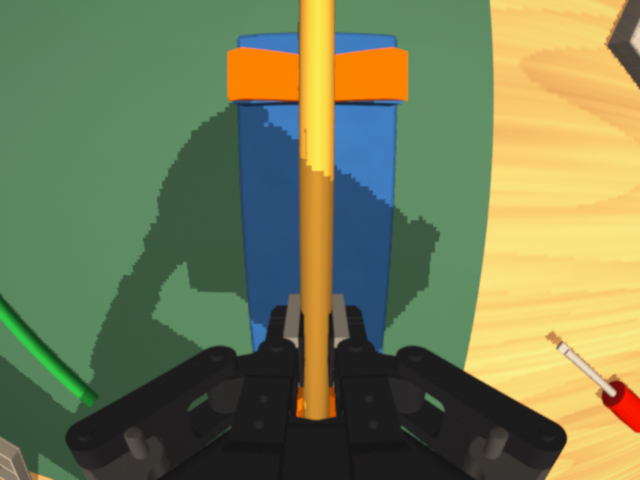

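Contact made with the bar's top at z≈0.053 (seated 0.054); it lies centrally in the far notch (318,75). Releasing and checking.

```bash
python3 - <<'E'
from h import *
s=r.read_state();x,y,z=s["eef_pos"];q=s["eef_rot"]
command_gripper(.022,40);r.hold(.2)
command_gripper(.045)
r.move_straight([x,y,.2],q,speed=.15)
r.reach([.42,-.12,.3],down(0.5));r.hold(.3)
p,d=optics.get_image("top");b,_=optics.get_image("side");m=optics.camera_model("top");K=m["K"]
v,u=np.mgrid[:480,:640];X=(np.stack([(u-K[0,2])/K[0,0]*d,(v-K[1,2])/K[1,1]*d,d],-1)-m["t"])@m["R"]
hsv=cv2.cvtColor(p,cv2.COLOR_RGB2HSV).astype(int);H,S=hsv[...,0],hsv[...,1]
fit("bar",X,(abs(X[...,1]+.31)<.02)&(abs(X[...,0]-.57)<.14)&(X[...,2]>.035)&(X[...,2]<.075)&(H>18)&(H<34)&(S>110))
print(r.read_state()["time_s"],r.read_state()["contact_force"].round(1))
cv2.imwrite("pics/c5.png",np.hstack([cv2.resize(p[80:320,140:540],(400,240)),cv2.resize(b[160:400,240:520],(400,240))])[:,:,::-1])
E
```

```text
bar 196 [ 0.6437 -0.3107] yaw -1.8 ends [ 0.6067 -0.3096] [ 0.6802 -0.3119] z [0.0496 0.053  0.0578]
20.3917 [-0.2  0.3 -1. ]
```

View pics/c5.png

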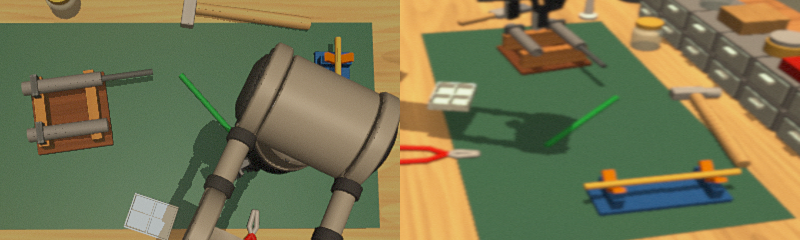

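The side view shows the bar lying in both notches (610,182) and (712,175). Its far end is at x=0.680, so its centre is at 0.570, right over the rest. The steel bar is untouched.

```bash
python3 -c "
from workcell import r
print(r.finish_job())"
```

```text
the job is handed in; nothing more can be done
None
```

The brass bar lies in both notches of the blue rest, centred to within a few millimetres by the cameras; the steel bar is still in its tube, and I handed the job in at about 20 s (no verdict was shown).

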